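# Push a glaze test tile under a spring flap into its box

## Task

Put the glaze test tile that lies in the wooden channel away in the tile box, without picking it up. Press the long paddle down with one fingertip so that the spring-closed flap lifts, and keep it down while the other fingertip pushes the tile along the channel and under the flap until it slides down into the box; then let go so that the flap shuts behind it. Never lift the tile, and leave the jars and the pot beside the box where they stand.

Things in the scene. Friction and masses are not known exactly. Their poses are not given: they have to be found in the camera images.
- tile_box: Wooden tile box, fixed, 255 x 62 mm. Origin on the table under the middle of the flap panel; +x is the push direction, +y the paddle's side, z up. In this frame (mm): level channel floor at z 52 from x -152 (open end) to +5, between rails with inner faces at y +27 and -27 and tops at z 62. Then the catch box, inside x 5 to 97, walls to z 80, clear roof to z 83.
- drop (a point): Middle of the channel floor's far end, x +5, y 0, z 52 mm of the tile box. Beyond it a slick 48-degree white plastic chute leads down to the catch box's floor, 44 mm lower. A tile whose middle is pushed 12 mm or more past this end tips over it, slides down, so the pushing finger can stay in front of the flap, its front face at about x -5.
- flap (a joint): Angle (rad) of the one-piece aluminium flap and paddle about a hinge along x at y +44, z 58 mm of the tile box: 0 shut by its spring, up to 0.6 as the paddle is pressed down. From 0.28 up the tile passes; 0.45 is a good working value. Pressing mid-width takes about 3.5 N at the start, 6 N at 0.45.
- flap_panel (a point): Centre of the flap panel, which is 4 mm thick (x -2 to +2 of the tile box) and when shut spans y -26 to +12, z 55 to 78 mm: 3 mm gap below, so it blocks the tile. Pushing along x does not open it; pressing the paddle swings it up sideways in its own plane.
- paddle (a point): Middle of the paddle's top face: x -76, y +70, z 66 mm of the tile box when shut. Smooth plate x -149 to -4, y +48 to +85, tilted 0.35 rad when shut (outer edge higher); works alike along its length, a fingertip can slide on it in x. At flap value 0.45 a tip on it is about 3 mm above the channel floor: a level second tip, jaw line along the box's y, then pushes the tile.
- tile: Square glaze test tile 50 x 50 x 9 mm, 45 g, cream with a glazed patch, loose in the channel; origin at the centre of its underside, axes along its sides, z up. It starts with its centre 50 to 88 mm before the flap.
- blue_jar: Closed glaze jar with a blue lid, 43 mm wide, 45 mm tall, beside the box; origin at the centre of its underside. Leave it alone.
- amber_jar: Closed amber jar with a white lid, 43 mm wide, 39 mm tall, beside the box; origin at the centre of its underside. Leave it alone.
- red_pot: White pot with a red lid, 62 mm wide, 68 mm tall, on the paddle's side beyond the flap; origin at the centre of its underside. Leave it alone.

How it is judged:
On the way, in this order (a step that is already met when the one before it is completed fails the run):
1. a finger holds the paddle down and the flap up (0.28 rad or more) while the tile is still before the flap (value of joint flap above 0.28 rad and contact force between the fingers and tile_box above 0.5 N and x of tile in the frame of tile_box below -0.028 m and z of tile in the frame of tile_box above 0.049 m), for 0.1 s.
2. with the paddle still held down by a finger, the tile is pushed under the flap (value of joint flap above 0.28 rad and contact force between the fingers and tile_box above 0.5 N and x of tile in the frame of tile_box between -0.015 and 0.06 m and contact force between the fingers and tile above 0.02 N), for 0.04 s.
At the end, for the whole second after the job is handed in: The tile lies at rest inside the catch box, its underside's centre well below the channel floor (under 30 mm above the table), the flap is shut (under 0.04 rad), and the jars and pot are within 15 mm of where they stood (x of tile in the frame of tile_box between 0.01 and 0.097 m and y of tile in the frame of tile_box between -0.03 and 0.03 m and z of tile in the frame of tile_box below 0.03 m and value of joint flap below 0.04 rad and linear speed of tile below 0.01 m/s and distance of each of blue_jar, amber_jar, red_pot from where it was at the start of the episode below 0.015 m); the robot touches nothing.
It fails at once if the tile is lifted more than 10 mm off the channel floor (z of tile in the frame of tile_box above 0.062 m).
It fails at once if a jar or the pot is moved by 15 mm or more (distance of any of blue_jar, amber_jar, red_pot from where it was at the start of the episode above 0.015 m).
It also fails if it takes over 42 s, if anything falls off the work surface, if the arm or the gripper's body presses on something with over 40 N, if the wrist force passes 120 N, or if a joint passes its speed limit or range.

## Robot

A 7-joint arm with a two-finger parallel gripper is mounted at the origin on a cart in front of the work surface, level with it; the furniture and walls round the work are solid. World frame = base frame: x ahead of the robot, y to its left, z up, the work surface at z = 0. Lengths are in m, angles in rad, forces in N, time in s.
With the tool pointing down it reaches from about 0.425 to 1.025 m from the base axis. Payload 9.4 kg.
Tool frame: the origin (TCP) lies at the very end of the fingers, on their centre line; the grasp point (between the pads) lies 19 mm behind it; z points along the fingers, y is the line along which they close (so a half turn about z gives the same grasp; the last joint's range is limited). The gripper opens to 93 mm and grips with 3 to 60 N. Pads are 15 mm wide; open, the fingers measure 128 mm over their backs; the gripper's body (75 mm by 188 mm) begins 65 mm behind the grasp point.
Start: joints at [-1.401, 0.599, -0.003, 1.599, 0.002, 0.943, -0.08], TCP at [0.177, 0.703, 0.219] pointing down, gripper open.
Joint ranges: [-2.57, 2.57], [-0.35, 1.97], [-1.29, 1.29], [0.11, 2.56], [-1.05, 4.19], [0.11, 1.86], [-2.63, 2.63]. Speed limits (rad/s): [2.22, 2.22, 3.01, 3.01, 3.14, 3.14, 3.14].

## Interface

Orientations are given as a unit quaternion [w, x, y, z].
In Python, from workcell import bot, optics, read_state gives the robot as it stands (bot), with the cameras (optics) and the readings as plain functions.
- The arm moves only by the shell command python3 steer.py 'ROWS' [FORCE]. ROWS is rows parted by semicolons, their numbers by spaces, 1 to 8 of them, each of 5 numbers: dx, dy, dz in m, then a turn about the tool's z in rad, then the finger opening in m; each row shifts and turns the commanded pose from where the row before left it, along the tool's axes as they then stand; what a row does not reach is not made up. A row lasts 1/12 s, in which the tool goes at most 0.0417 m and 0.125 rad, less where a joint would pass 70% of its speed; a pose out of reach is approached as far as the arm can. The fingers move at their own pace and stop on an object; FORCE is the grip in N (left out, the last holds). Time passes only in rows, so rows that do not move let the fingers close. It prints the time, the measured TCP pose, the force, the opening and the grip force at its end.
- read_state(): the state, without advancing time (a new reading comes with each control period).
- optics.grab_frame(name): name is "scene" or "top" or "wrist"; returns the picture (400x640x3 uint8, blue, green, red); there is no depth.
- optics.calibration(name): a dict with "fx", "fy", "cx", "cy" (pixels), "eye" and "orientation" of the camera in the world. Camera axes: x right, y up, looking along -z (the intrinsics and any distortion apply to the point x, -y, -z); pixel columns grow to the right and rows downward; lengths in m; the calibration is good to about 2 mm. A picture is of the moment at which its call begins: read the wrist's pose just before it. calibration takes no time and is no camera call; for the wrist camera it gives the pose at the moment of the call.
- bot.hand_in(): hands the job in; it is judged then, once.
The state is a dict: "t": time; "q": joint angles; "qd": joint speeds; "effort": joint torques, N m; "tool_pos": TCP position; "tcp_rot": TCP orientation; "wrist_force": force on the tool from outside, world axes, zero at the start; "moment": the same for the moment, N m; "gripper_width": finger opening in m; "grip_force": force on a finger pad.
Only numpy, scipy, OpenCV 4.12 (cv2) and the standard library are available. Lean on these libraries where they do the work, as an engineer would, in place of code of your own. Each camera call takes 0.05 s, during which the arm holds its last target. There are 200 camera calls.

## Working session

There is one attempt and no reset: what is moved stays moved. The work goes in short steps, Python scripts to look and compute and a shell command to move; the robot and the scene stay as the last step left them, time stands still between calls to the robot, and variables do not carry over. Pictures are saved under pics/ and viewed, at most 10 in all, crops included, and the job is handed in when it is done.

```bash
ls; mkdir -p pics; python3 - <<'E'
from workcell import bot, optics, read_state
import cv2
s=read_state(); print(s['t'],s['tool_pos'],s['tcp_rot'],s['gripper_width'])
for n in("top","scene"):
    cv2.imwrite(f"pics/{n}0.png",optics.grab_frame(n)); print(optics.calibration(n))
E
```

```text
pics
steer.py
workcell.py
0.0 [0.17705377 0.70255563 0.21778717] [-2.34101967e-05  1.23081038e-01  9.92396340e-01 -7.49427043e-04] 0.09278162773676488
{'fx': 485.1787045590642, 'fy': 485.1787045590642, 'cx': 328.3217595175095, 'cy': 200.85080534730386, 'eye': array([0.46517284, 0.26298147, 0.91851172]), 'orientation': array([ 0.71414677,  0.05292355, -0.04629124, -0.69645575])}
{'fx': 518.1278041412064, 'fy': 518.1278041412064, 'cx': 323.5857418836495, 'cy': 199.57138256003725, 'eye': array([ 0.16836261, -0.20551991,  0.75281641]), 'orientation': array([ 0.86921174,  0.33816769, -0.12507259, -0.33833476])}
```

View pics/top0.png

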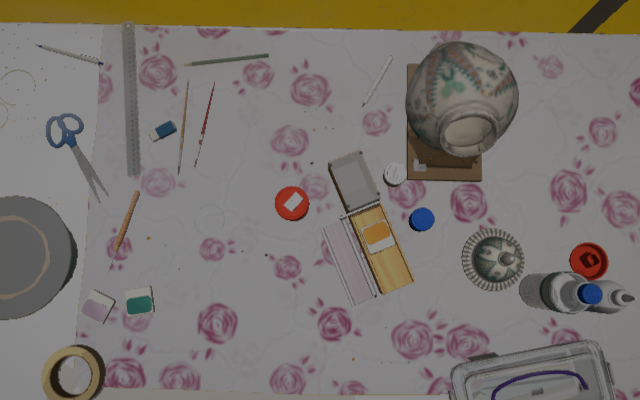

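View pics/scene0.png

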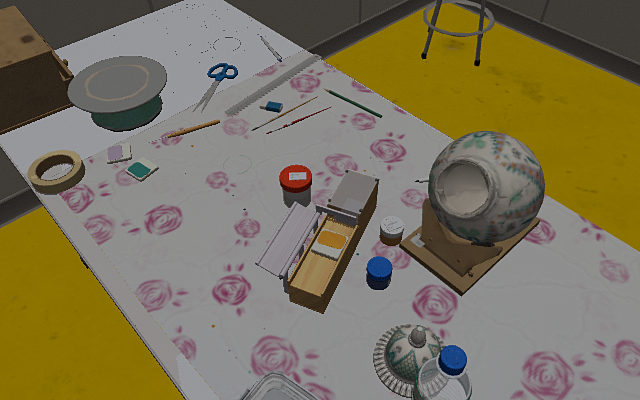

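The top view shows the box from about (410,285) to (340,155), with the tile at (377,236), the paddle at (350,262), the pot at (292,203) and the jars at (395,173) and (421,219). I'll zoom in to get the corners.

```bash
python3 - <<'E'
import cv2
a=cv2.imread("pics/top0.png")[140:310,310:440]; b=cv2.imread("pics/scene0.png")[160:320,250:410]
a=cv2.resize(a,None,fx=3.5,fy=3.5,interpolation=cv2.INTER_CUBIC)
cv2.imwrite("pics/c0.png",a)
E
```

```text
(no output)
```

View pics/c0.png

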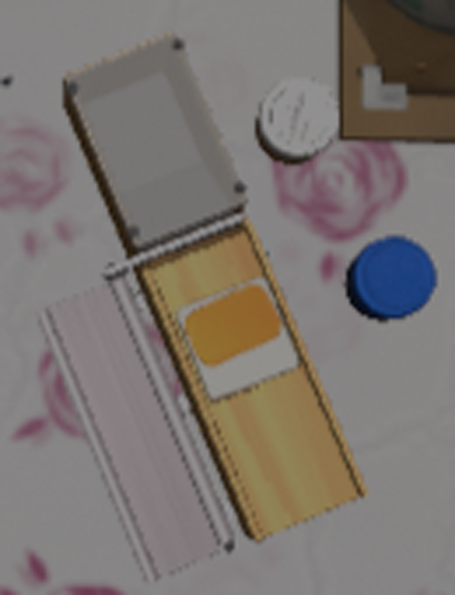

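The crop shows these corners clearly: open-end rails at (255,541) and (363,495), roof at (66,75) and (178,38), paddle outer edge at (42,312) and (150,580), and tile at (179,318), (266,277), (300,362) and (213,400). Next I'll fit the pose and check it with an overlay on the scene view.

```bash
cat > h.py <<'E'
import numpy as np, cv2
from workcell import bot, optics, read_state
from scipy.spatial.transform import Rotation as R
from scipy.optimize import least_squares
def proj(c,P):
    p=R.from_quat(np.roll(c['orientation'],-1)).inv().apply(np.atleast_2d(P)-c['eye'])
    return np.c_[c['cx']+c['fx']*p[:,0]/-p[:,2], c['cy']-c['fy']*p[:,1]/-p[:,2]]
def box2w(b,P):
    P=np.atleast_2d(P)/1000.; return np.c_[R.from_euler('z',b[2]).apply(P)+[b[0],b[1],0]]
def ray(c,uv,z):
    d=R.from_quat(np.roll(c['orientation'],-1)).apply([(uv[0]-c['cx'])/c['fx'],-(uv[1]-c['cy'])/c['fy'],-1])
    return c['eye']+d*(z-c['eye'][2])/d[2]
E
python3 - <<'E'
from h import *
c=optics.calibration("top")
uv=lambda L:np.array(L)/3.5+[310,140]-0.36
M=[[-152,31,62],[-152,-31,62],[103,31,83],[103,-31,83],[-4,85,71.5],[-149,85,71.5]]
U=uv([[255,541],[363,495],[66,75],[178,38],[42,312],[150,580]])
g=ray(c,uv([140,262]),.06)
r=least_squares(lambda b:(proj(c,box2w(b,M))-U).ravel(),[g[0],g[1],.3],loss='soft_l1')
b=r.x; print("box",b,r.fun.reshape(-1,2).round(1).tolist()); np.save("b.npy",b)
T=np.array([ray(c,u,.061) for u in uv([[179,318],[266,277],[300,362],[213,400]])])
print("tile box-frame corners",(R.from_euler('z',-b[2]).apply(T-[b[0],b[1],0])*1000).round(1).tolist(), "sides",np.linalg.norm(T-np.roll(T,1,0),axis=1))
s=optics.calibration("scene"); img=cv2.imread("pics/scene0.png")
P=np.array(M+[[-76,70,66],[-152,27,52],[-152,-27,52],[0,12,78],[0,-26,78]])
for p in proj(s,box2w(b,P)): cv2.circle(img,tuple((p*8).round().astype(int)),8,(0,0,255),-1,shift=3)
cv2.imwrite("pics/ov.png",cv2.resize(img[160:320,240:420],None,fx=4,fy=3.7*4/3.7))
for n,u,z in(("pot",(292,203),.068),("amber",(395,173),.039),("blue",(421,219),.045)):
    w=ray(c,u,z); print(n,w.round(3),(R.from_euler('z',-b[2]).apply(w-[b[0],b[1],0])*1000).round(0))
E
```

```text
box [0.5740999  0.20639211 0.40449289] [[-0.4, 1.6], [1.7, 1.4], [-0.8, -1.5], [-0.2, -3.7], [-0.0, -1.0], [0.4, 1.0]]
tile box-frame corners [[-33.2, 22.3, 61.0], [-30.3, -26.5, 61.0], [-76.3, -25.8, 61.0], [-77.7, 22.1, 61.0]] sides [0.04446427 0.04891021 0.04601057 0.04792212]
pot [0.58  0.337 0.068] [ 57. 118.  68.]
amber [0.644 0.151 0.039] [ 43. -78.  39.]
blue [0.56  0.105 0.045] [-53. -88.  45.]
```

View pics/ov.png

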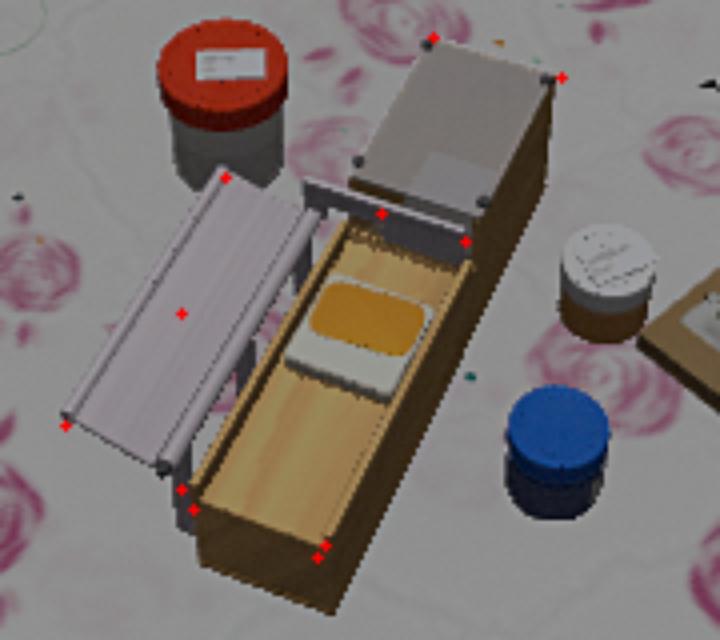

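The fit is a little long: reprojected points miss by 2–4 px. I'll fit jointly using corners from both cameras and draw overlays on each.

```bash
python3 - <<'E'
from h import *
c=optics.calibration("top"); s=optics.calibration("scene")
top=lambda L:np.array(L)/3.5+[310,140]-0.36
sc=lambda L:np.array(L)/4+[240,160]-0.38
M=np.array([[-152,31,62],[-152,-31,62],[100,31,83],[100,-31,83],[-4,85,71.5],[-149,85,71.5]])
Ut=top([[255,541],[363,495],[66,75],[178,38],[42,312],[150,580]])
Us=sc([[192,488],[328,546],[430,40],[553,78],[222,172],[66,415]])
def f(p):
    W=box2w(p[:3],M)
    return np.r_[(proj(c,W+np.r_[p[3:5],0])-Ut).ravel(),(proj(s,W-np.r_[p[3:5],0])-Us).ravel(),p[3:5]*500]
r=least_squares(f,[.574,.206,.404,0,0],loss='soft_l1'); b=r.x[:3]; np.save("b.npy",b)
print(r.x,f(r.x)[:24].reshape(-1,2).round(1).tolist())
Ts=np.array([ray(s,u,.061) for u in sc([[337,275],[433,308],[390,395],[286,355]])])
Tt=np.array([ray(c,u,.061) for u in top([[179,318],[266,277],[300,362],[213,400]])])
for T in(Ts,Tt): print((R.from_euler('z',-b[2]).apply(T-[b[0],b[1],0])*1000).round(1)[:,:2].tolist())
E
```

```text
[ 5.75169960e-01  2.07562498e-01  4.10513204e-01 -2.66114946e-04
 -4.66275216e-04] [[-0.2, 1.1], [1.8, 0.6], [-0.9, -0.2], [-0.3, -2.6], [-0.3, -1.2], [0.5, 0.6], [-1.9, -0.1], [-0.1, -0.9], [-0.1, -0.3], [0.9, -0.2], [1.0, 0.6], [-0.1, 1.8]]
[[-28.3, 20.6], [-28.4, -23.9], [-77.2, -25.0], [-75.9, 22.5]]
[[-34.6, 21.9], [-31.9, -26.9], [-77.9, -26.0], [-79.0, 21.9]]
```

```bash
python3 steer.py '-.027 -.028 0 0 .06;-.027 -.028 0 0 .06;-.027 -.028 0 0 .06;-.027 -.028 0 0 .06;-.027 -.028 0 0 .06;-.027 -.028 0 0 .06;-.027 -.028 0 0 .06;-.027 -.028 0 0 .06' && python3 steer.py '-.027 -.028 0 0 .06;-.027 -.028 0 0 .06;-.027 -.028 0 0 .06;-.027 -.028 0 0 .06;-.027 -.028 0 0 .06;-.027 -.028 0 0 .06;-.027 -.028 0 0 .06' && python3 steer.py '0 0 0 -.11 .06;0 0 0 -.11 .06;0 0 0 -.11 .06;0 0 0 -.11 .06;0 0 0 -.11 .06;0 0 0 -.107 .06;0 0 0 0 .06'
cat >> h.py <<'E'
def rel():
    b=np.load("b.npy"); s=read_state(); Rt=R.from_quat(np.roll(s['tcp_rot'],-1))
    p=R.from_euler('z',-b[2]).apply(np.array(s['tool_pos'])-[b[0],b[1],0])*1000
    y=Rt.apply([0,1,0]); z=Rt.apply([0,0,1])
    Fb=R.from_euler('z',-b[2]).apply(s['wrist_force'])
    print("t",round(s['t'],2),"tcp in box mm",p.round(1),"yaw err",round(np.arctan2(y[1],y[0])-np.pi/2-b[2],3),"z",z.round(3),"w",round(s['gripper_width'],4),"F box",Fb.round(2))
E
python3 - <<'E'
from h import *
rel(); c=optics.calibration("wrist"); im=optics.grab_frame("wrist"); cv2.imwrite("pics/w1r.png",im)
b=np.load("b.npy")
P=[[-152,31,62],[-152,-31,62],[100,31,83],[100,-31,83],[-4,85,71.5],[-149,85,71.5],[-152,27,52],[-152,-27,52],[-2,12,78],[-2,-26,78]]
for p in proj(c,box2w(b,P)): cv2.circle(im,tuple((p*8).round().astype(int)),16,(0,0,255),-1,shift=3)
cv2.imwrite("pics/w1.png",im)
E
```

```text
t: 0.77
tool_pos: [0.3324, 0.4311, 0.2185]
tcp_rot: [-0.0, 0.123, 0.992, -0.0]
wrist_force: [0.4, 0.4, -0.6]
gripper_width: 0.0603
grip_force: 0.0
t: 1.35
tool_pos: [0.4677, 0.195, 0.2186]
tcp_rot: [-0.0, 0.123, 0.992, -0.0]
wrist_force: [0.2, 0.3, 0.6]
gripper_width: 0.06
grip_force: 0.0
t: 1.93
tool_pos: [0.4672, 0.1966, 0.2185]
tcp_rot: [-0.0, -0.206, 0.979, -0.0]
wrist_force: [0.2, -0.1, 0.0]
gripper_width: 0.06
grip_force: 0.0
t 1.93 tcp in box mm [-103.4   33.   218.5] yaw err 0.004 z [-0. -0. -1.] w 0.06 F box [ 0.11 -0.18  0.01]
```

View pics/w1.png

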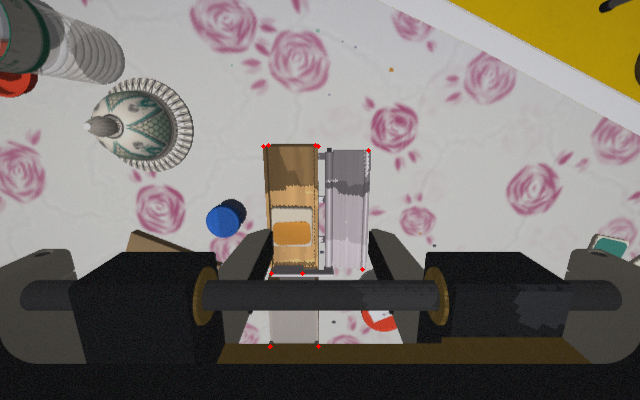

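The reprojected corners land on the real ones in the wrist view, with the tile at (292,233), so the pose is good. Now I'll go down and press the paddle.

```bash
python3 steer.py '.002 0 .034 0 .06;0 0 .034 0 .06;0 0 .034 0 .06;0 0 .034 0 .06;0 0 0 0 .06' >/dev/null; python3 -c "
from h import *; rel()"
python3 steer.py '0 0 .005 0 .06;0 0 .005 0 .06;0 0 .005 0 .06;0 0 .004 0 .06;0 0 .004 0 .06;0 0 .003 0 .06;0 0 0 0 .06;0 0 0 0 .06' >/dev/null; python3 -c "
from h import *; rel(); cv2.imwrite('pics/s2.png',cv2.resize(optics.grab_frame('scene')[120:320,220:440],None,fx=3,fy=3))"
```

```text
t 2.4 tcp in box mm [-108.    33.2   77.8] yaw err -0.003 z [-0.007 -0.004 -1.   ] w 0.0595 F box [-1.06 -0.06 -0.37]
t 3.07 tcp in box mm [-104.    34.    57.5] yaw err 0.0 z [ 0.002  0.002 -1.   ] w 0.0602 F box [0.25 3.68 5.58]
```

View pics/s2.png

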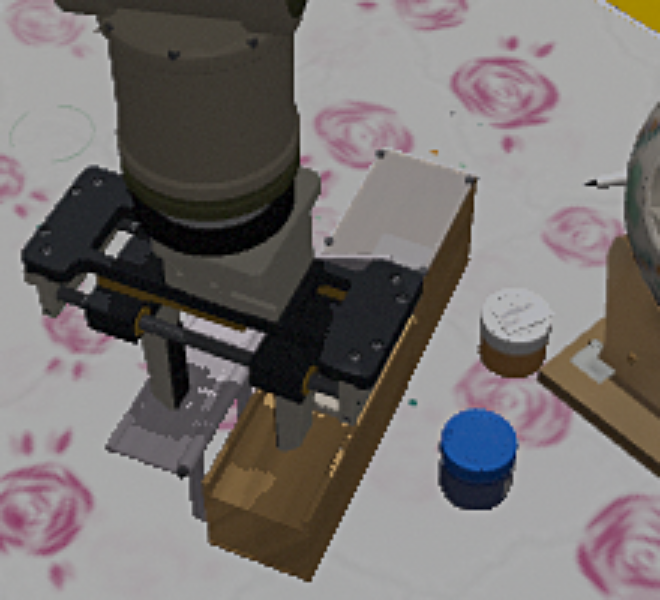

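The scene view shows one fingertip holding the paddle down and the other in the channel behind the tile. Fz is 5.6 N, which fits the flap being open. I'll lower slightly, then push slowly.

```bash
python3 steer.py '0 0 .002 0 .06;0 0 0 0 .06;-.005 0 0 0 .06;-.005 0 0 0 .06;-.005 0 0 0 .06;-.005 0 0 0 .06;-.005 0 0 0 .06;-.005 0 0 0 .06' >/dev/null; python3 -c "
from h import *; rel()"
python3 steer.py '-.005 0 0 0 .06;-.005 0 0 0 .06;-.005 0 0 0 .06;-.005 0 0 0 .06;0 0 0 0 .06' >/dev/null; python3 -c "
from h import *; rel(); cv2.imwrite('pics/t3.png',cv2.resize(optics.grab_frame('scene')[120:320,220:440],None,fx=3,fy=3))"
```

```text
t 3.78 tcp in box mm [-77.3  32.8  55.1] yaw err -0.0 z [-0.003 -0.002 -1.   ] w 0.0601 F box [-6.39  0.44  7.34]
t 4.2 tcp in box mm [-56.   32.9  55.2] yaw err -0.0 z [-0.001 -0.001 -1.   ] w 0.0598 F box [-3.7  -0.21  7.83]
```

View pics/t3.png

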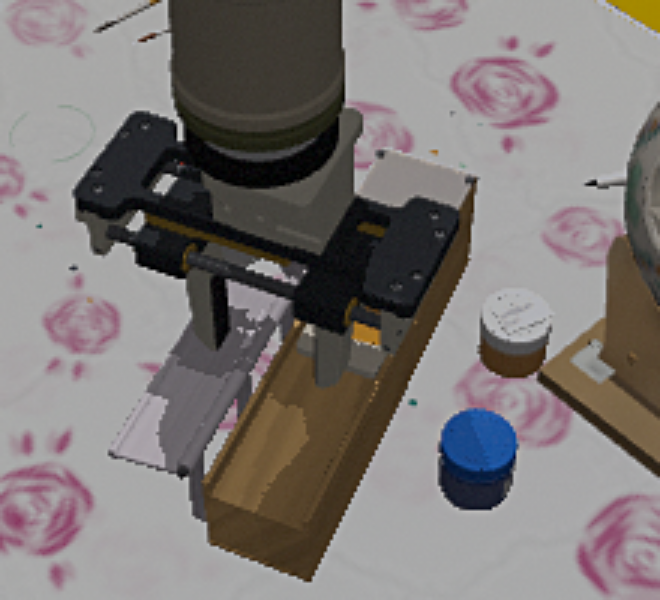

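The tile is moving ahead of the finger and its front edge is now at the flap. I'll keep pushing.

```bash
python3 steer.py '-.005 0 0 0 .06;-.005 0 0 0 .06;-.005 0 0 0 .06;-.005 0 0 0 .06' >/dev/null; python3 -c "
from h import *; rel()"
python3 steer.py '-.005 0 0 0 .06;-.005 0 0 0 .06;-.005 0 0 0 .06;-.004 0 0 0 .06;-.003 0 0 0 .06;0 0 0 0 .06;0 0 0 0 .06;0 0 0 0 .06' >/dev/null; python3 -c "
from h import *; rel(); cv2.imwrite('pics/t4.png',cv2.resize(optics.grab_frame('scene')[120:320,220:440],None,fx=3,fy=3))"
```

```text
t 4.58 tcp in box mm [-37.2  32.9  55.2] yaw err -0.0 z [-0.003 -0.002 -1.   ] w 0.0595 F box [-5.62  0.45  7.48]
t 5.25 tcp in box mm [-14.3  33.   55.4] yaw err -0.0 z [-0.001 -0.001 -1.   ] w 0.0602 F box [-4.07  0.23  6.46]
```

View pics/t4.png

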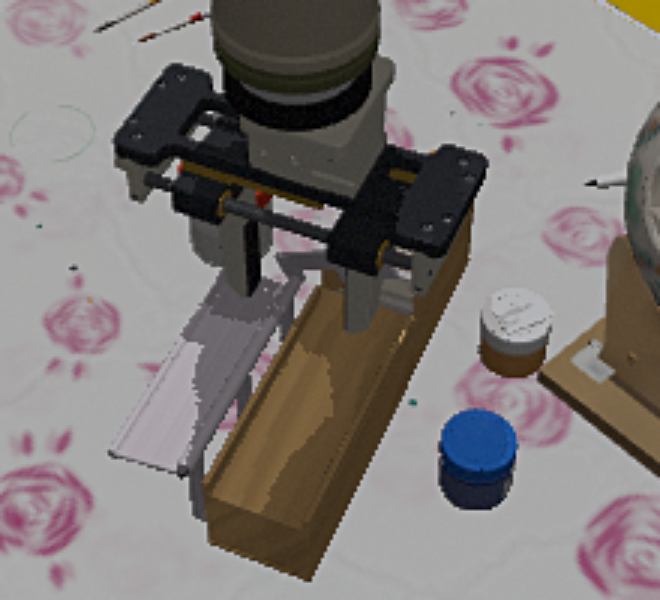

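A white edge may still be showing at (395,295). I'll push 3 mm more and check through the clear roof.

```bash
python3 steer.py '-.001 0 0 0 .06;-.001 0 0 0 .06;-.001 0 0 0 .06;0 0 0 0 .06;0 0 0 0 .06' >/dev/null; python3 -c "
from h import *; rel(); a=cv2.resize(optics.grab_frame('top')[140:260,310:440],None,fx=4,fy=4); b=cv2.resize(optics.grab_frame('scene')[150:240,310:400],None,fx=3,fy=3); a[:270,250:520]=b; cv2.imwrite('pics/t5.png',a)"
```

```text
t 5.72 tcp in box mm [-11.9  32.9  55.2] yaw err -0.0 z [-0.002 -0.002 -1.   ] w 0.0603 F box [-4.54  0.15  5.97]
```

View pics/t5.png

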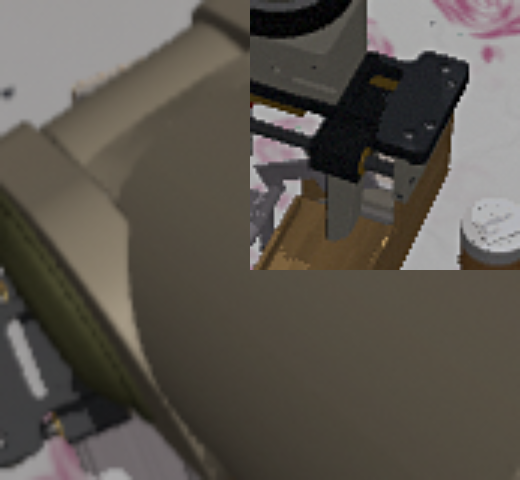

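The arm hides the box from above, and the inset shows no tile in front of the finger. I'll check numerically with the wrist camera, using the orange patch.

```bash
python3 - <<'E'
from h import *
b=np.load("b.npy"); c=optics.calibration("wrist"); im=optics.grab_frame("wrist")
cv2.imwrite("pics/w6.png",im)
print("flat low centre",proj(c,box2w(b,[[60,0,17],[18,0,61],[100,31,83],[-152,0,52],[5,-31,62]])).round(0).tolist())
def orange(im):
    h=cv2.cvtColor(im,cv2.COLOR_BGR2HSV); return cv2.inRange(h,(8,150,90),(20,255,255))
h=cv2.cvtColor(cv2.imread("pics/w1r.png"),cv2.COLOR_BGR2HSV); print("patch hsv",h[228:240,282:302].reshape(-1,3).mean(0),"wood",h[180:195,275:310].reshape(-1,3).mean(0))
n,l,s,ce=cv2.connectedComponentsWithStats(orange(im))
for i in np.argsort(-s[1:,4])[:5]+1: print(s[i],ce[i])
E
```

```text
flat low centre [[280.0, 304.0], [269.0, 289.0], [317.0, 421.0], [256.0, -11.0], [218.0, 271.0]]
patch hsv [ 16.5125     178.47083333 182.31666667] wood [ 16.68       119.60190476 152.34857143]
[444 311   5   7  25] [445.52 313.68]
[439 319   6   6  13] [441.76923077 321.84615385]
[444 305   5   5  12] [446.25 306.5 ]
[442 283   3   4  10] [443.1 284.6]
[194 309   3   7  10] [194.9 312.3]
```

The gripper body hides it from the wrist camera too. I'll back off along the paddle with the flap still held open, then look.

```bash
python3 steer.py '.012 0 0 0 .06;.012 0 0 0 .06;.012 0 0 0 .06;.012 0 0 0 .06;.012 0 0 0 .06;.012 0 0 0 .06;.012 0 0 0 .06;.006 0 0 0 .06' >/dev/null; python3 -c "
from h import *; rel(); a=optics.grab_frame('scene')[150:280,280:400]; cv2.imwrite('pics/t7.png',cv2.resize(a,None,fx=4.5,fy=4.5,interpolation=cv2.INTER_CUBIC))"
```

```text
t 6.53 tcp in box mm [-98.4  33.4  56.1] yaw err -0.001 z [ 0.005  0.003 -1.   ] w 0.0599 F box [4.63 1.4  6.25]
```

View pics/t7.png

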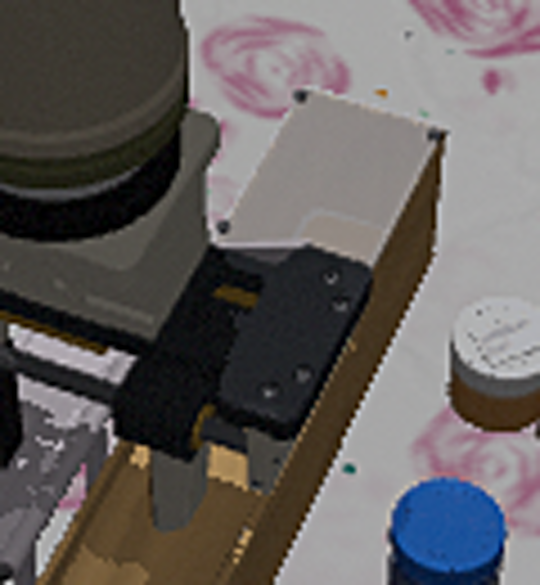

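Through the roof there is a pinkish patch near (340,235), which is probably the tile. I'll compare colours there with the start picture.

```bash
python3 - <<'E'
from h import *
b=np.load("b.npy"); c=optics.calibration("scene"); a=cv2.imread("pics/scene0.png").astype(int); n=optics.grab_frame("scene").astype(int)
rel()
for x,z in((18,61),(5,61),(30,55),(40,25),(50,17),(60,17),(72,17),(85,17)):
    u,v=proj(c,box2w(b,[[x,0,z]]))[0].round().astype(int)
    print((x,z),(u,v),a[v-2:v+3,u-2:u+3].mean((0,1)).round(),n[v-2:v+3,u-2:u+3].mean((0,1)).round())
d=np.abs(n-a).sum(2)
print("rows 170-215 cols 325-375 B-R shift"); s=(n-a); q=(s[:,:,2]-s[:,:,0])[170:218,325:376]
print(q[::4,::4])
E
```

```text
t 6.63 tcp in box mm [-99.2  33.3  56. ] yaw err -0.001 z [ 0.003  0.002 -1.   ] w 0.0603 F box [-0.1   1.5   6.83]
(18, 61) (np.int64(345), np.int64(213)) [90. 88. 92.] [38. 34. 32.]
(5, 61) (np.int64(342), np.int64(218)) [55. 52. 55.] [38. 35. 33.]
(30, 55) (np.int64(348), np.int64(211)) [84. 84. 86.] [38. 34. 32.]
(40, 25) (np.int64(350), np.int64(218)) [64. 60. 63.] [38. 34. 33.]
(50, 17) (np.int64(351), np.int64(217)) [85. 80. 84.] [36. 33. 31.]
(60, 17) (np.int64(353), np.int64(213)) [83. 82. 85.] [47. 43. 42.]
(72, 17) (np.int64(356), np.int64(209)) [126. 123. 126.] [48. 46. 45.]
(85, 17) (np.int64(358), np.int64(204)) [124. 122. 125.] [132. 139. 148.]
rows 170-215 cols 325-375 B-R shift
[[ -1  -2   1   1   0  -1   0   0   2   0  17   0   1]
 [  1   1   1   2   1  -1   0  -1   1   0   0   0   0]
 [  7   6   0   0   0   0   0   2   2  -1   0   0   0]
 [  4   1  -1  -1   0  -2   2  -1   0   1   3   1   0]
 [  5   0  -1   2   1  -2   0   0   0  -1   2   2   4]
 [-13  -1   0   2   0   2   0   1   1   2   0   0   5]
 [ -5   0   1   1   2   1   2   1   1   1   2   0   6]
 [ -3  -1   1   2   2  -1   5   8  -5   2  -1   4   5]
 [  5   3   2   1   5   1  16  15  14  14   0   2   6]
 [ -8 -42 -11  -8  -5  -7  -6   3  17  17   7   8   2]
 [ -3  -7  -5 -22 -12  -8  -7  -3  -6  -3   6   4   5]
 [  2  28  16   0  -6  -5  -8  -8  -5 -37   8   7  -2]]
```

```bash
python3 - <<'E'
from h import *
b=np.load("b.npy"); c=optics.calibration("scene"); a=cv2.imread("pics/scene0.png").astype(int); n=optics.grab_frame("scene").astype(int)
for nm,o,z in(("low",72,17),("stuck",20,61)):
    print(nm,proj(c,box2w(b,[[o+25,25,z],[o+25,-25,z],[o+22,20,z],[o+22,-20,z]])).round(1).tolist())
print("old patch far corners rel tile: see R-B now"); print((n[:,:,2]-n[:,:,0])[194:212:1,342:370:2])
E
```

```text
low [[348.6, 195.8], [373.0, 203.6], [350.5, 197.6], [369.9, 203.8]]
stuck [[338.3, 198.7], [364.2, 207.0], [340.2, 200.7], [360.9, 207.3]]
old patch far corners rel tile: see R-B now
[[  8   8   7   9   7   8   7   6   6   7   9   8   7   8]
 [  8   7   8   8   8   7   9   9   8   8   8   8   8   8]
 [  8   9   8   8   3   4   7   8   8   8   8   7   8   6]
 [  9   8   7   4   1   5   0   6   8   9  10   7   7   7]
 [  9   7   8  -1  17  17  12   4   2   7   9   8   7  16]
 [  7   7   5  11  16  15  16  15  10   4   4   6  10  23]
 [  8   8   1  15  16  15  15  16  16  16  13   5   8  37]
 [  8   9   0  16  14  15  14  14  14  16  15  17   8  35]
 [  9   8   4  17  15  14  15  16  16  15  16  12  22  36]
 [  1   0  -3   6  15  16  16  17  18  15  17  10  24  37]
 [ -1   1   0  -2  17  16  16  17  16  15  16   7  32  33]
 [ -1   0  -1  -6   5  19  16  15  14  15  16   7  35  32]
 [  1  -4  -8  -8  -7   0  14  17  16  15   9  15  34  35]
 [ -1  -5  -6  -4  -6  -5  -2   1  18  16   8  25  37  34]
 [ -3  -8  -2  -6  -6  -8  -8  -7   0  13   7  33  38  33]
 [ -6 -11  -5  -7  -9  -7  -7  -8  -6  -1   1  36  35  35]
 [ -7  -4  -5  -5  -3  -4  -3  -6  -6  -9   6  36  36  36]
 [ -6  -4  -4  -6  -3  -3  -4  -6  -4  -9  14  34  33  37]]
```

The patch's far corner is at (349,197). That matches the tile lying on the catch floor, where I'd expect (350,198), and not stuck at the edge, (340,201). Time to let go.

```bash
python3 steer.py '0 0 -.006 0 .06;0 0 -.006 0 .06;0 0 -.008 0 .06;0 0 -.015 0 .06;0 0 -.03 0 .06;0 0 -.03 0 .06;0 0 -.03 0 .06;0 0 -.03 0 .06' >/dev/null; python3 steer.py '.04 0 0 0 .06;.03 0 0 0 .06;0 0 0 0 .06;0 0 0 0 .06;0 0 0 0 .06;0 0 0 0 .06' >/dev/null; python3 - <<'E'
from h import *
rel(); b=np.load("b.npy"); c=optics.calibration("scene"); a=cv2.imread("pics/scene0.png").astype(int); n=optics.grab_frame("scene").astype(int)
d=np.abs(n-a).sum(2)
for nm,P in(("flap top",[[0,y,78] for y in(-24,-15,-5,5,12)]),("paddle outer edge",[[x,85,71.5] for x in(-10,-40)]),("jars/pot",[[57,118,68],[43,-78,39],[-53,-88,45]])):
    for u,v in proj(c,box2w(b,P)).round().astype(int): print(nm,(u,v),"max diff",d[v-3:v+4,u-3:u+4].max())
print("tile R-B, now",(n[:,:,2]-n[:,:,0])[196:222:2,340:370:2])
ct=optics.calibration("top"); t0=cv2.imread("pics/top0.png").astype(int); t=optics.grab_frame("top").astype(int)
for u,v in proj(ct,box2w(b,[[35,0,17],[50,0,17],[65,0,17],[80,0,17],[-53,0,61],[20,0,61]])).round().astype(int): print((u,v),t0[v,u],t[v,u])
E
```

```text
t 7.85 tcp in box mm [-169.4   33.3  209.8] yaw err -0.0 z [ 0.001  0.    -1.   ] w 0.0604 F box [ 0.15  0.21 -0.01]
flap top (np.int64(354), np.int64(218)) max diff 67
flap top (np.int64(350), np.int64(217)) max diff 67
flap top (np.int64(344), np.int64(215)) max diff 67
flap top (np.int64(339), np.int64(213)) max diff 71
flap top (np.int64(335), np.int64(212)) max diff 71
paddle outer edge (np.int64(295), np.int64(206)) max diff 430
paddle outer edge (np.int64(287), np.int64(218)) max diff 419
jars/pot (np.int64(295), np.int64(177)) max diff 458
jars/pot (np.int64(391), np.int64(225)) max diff 65
jars/pot (np.int64(378), np.int64(266)) max diff 57
tile R-B, now [[ 8  8  9  6  9  1  5  8  9  8  7  8  8  8  7]
 [ 8 10  7  7 -1 15 16 10  3  1  5  9  7  8 17]
 [ 8  8  9  0 17 16 16 17 16 17 16 11  6  7 36]
 [ 8  6  8  3 15 15 14 15 15 15 16 16 12 23 33]
 [ 7  7  0 16 15 16 16 16 16 16 14 15  5 32 34]
 [ 7  5  0 16 15 15 14 16 15 15 14 10 14 34 32]
 [13  0  0  2 17 15 16 16 14 14 13  6 32 32 33]
 [34 11  9  4  2 -2  2 12 16 17 -5  6 38 31 35]
 [-4  1  7 13 13 12  1  1 -1  0  9 35 36 33 37]
 [ 0 -1  0 -4  0 10 13 12 13 15 18 36 29 30 36]
 [ 0 -2  0 -1 -1 -1 -3  0  8 32 32 32 32 36 33]
 [ 0  0  0 -1  0 -1  0 -2  4 35 35 34 33 35 32]
 [-6 -2 -4  1 -1  1  3  2  6 34 35 35 32 34 37]]
(np.int64(356), np.int64(194)) [113 114 115] [118 119 121]
(np.int64(353), np.int64(186)) [117 117 119] [122 124 126]
(np.int64(350), np.int64(179)) [117 117 120] [107 116 125]
(np.int64(347), np.int64(172)) [117 117 119] [107 115 124]
(np.int64(376), np.int64(236)) [ 45 106 144] [ 89 137 152]
(np.int64(360), np.int64(198)) [112 114 115] [118 119 120]
```

The tile is in the catch box: the orange tint shows at x 65–80 in both views. Last, I'll check the flap and pot in the top view, then hand in.

```bash
python3 - <<'E'
from h import *
b=np.load("b.npy"); ct=optics.calibration("top"); a=cv2.imread("pics/top0.png"); n=optics.grab_frame("top")
def off(u,v,r):
    u,v=int(u),int(v); res=cv2.matchTemplate(cv2.cvtColor(n[v-r-6:v+r+7,u-r-6:u+r+7],6),cv2.cvtColor(a[v-r:v+r+1,u-r:u+r+1],6),cv2.TM_CCOEFF_NORMED)
    _,m,_,p=cv2.minMaxLoc(res); return p[0]-6,p[1]-6,round(m,3)
print("pot",off(292,203,18),"amber",off(395,173,12),"blue",off(421,219,13),"flap",off(358,212,8),"paddle corner",off(322,229,6),"paddle outer mid",off(330,250,6))
E
```

```text
pot (0, 0, 1.0) amber (0, 0, 1.0) blue (0, 0, 1.0) flap (0, 0, 1.0) paddle corner (0, 0, 0.996) paddle outer mid (0, 0, 0.999)
```

```bash
python3 -c "
from workcell import bot, optics, read_state; print(bot.hand_in())"
```

```text
the job is handed in; nothing more can be done
None
```

The job is handed in with no verdict returned: the camera images show the tile lying in the catch box, the flap shut, and the jars and pot where they stood.

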